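# Shift the rack's gated lever to release, cull the short block, lock up again

### The arm

A 7-joint arm with a two-finger parallel gripper is mounted at the origin on a cart in front of the work surface, level with it; the furniture and walls round the work are solid. World frame = base frame: x ahead of the robot, y to its left, z up, the work surface at z = 0. Lengths are in mm, angles in rad, forces in N, time in s.
With the tool pointing down it reaches from about 425 to 925 mm from the base axis. Payload 6.8 kg.
Tool frame: the origin (TCP) lies midway between the tips of the shut fingers; the grasp point (between the pads) lies env.grasp_offset behind it (env.grasp_offset is the distance from the TCP to the grasp point, in mm); z points along the fingers, y is the line along which they close (so a half turn about z gives the same grasp; the last joint's range is limited). The gripper opens to 88 mm and grips with 3 to 60 N. Pads are 20 mm wide; open, the fingers measure 115 mm over their backs; the gripper's body (75 mm by 178 mm) begins 61 mm behind the grasp point.
Start: joints at [1.159, 0.477, 0.022, 1.555, -0.011, 1.109, -0.083], TCP at [201.934, -644.104, 222.664] pointing down, gripper open.
Joint ranges: [-2.96, 2.96], [-0.34, 2.1], [-1.41, 1.46], [0.24, 2.44], [-1.37, 4.51], [0.17, 1.92], [-2.96, 2.96]. Speed limits (rad/s): [2.39, 2.39, 3.14, 3.14, 3.14, 3.14, 3.14].

### API

Orientations are given as a rotation vector (axis times angle).
In Python, from workcell import env, snapshot, calibration gives the robot as it stands.
- The arm moves only by the tool move_arm, never from a script. Its argument "commands" is a list of rows, each an object with "xyz": the shift along the tool's x, y, z in m, a list of three; "dr": the turn, a rotation vector about the tool's x, y, z in degrees, a list of three; "fingers": the opening, from 0 (shut) to 1 (fully open). In form: [{"xyz": [dx, dy, dz], "dr": [wx, wy, wz], "fingers": fingers}, ...]. A call has 1 to 5 rows; each row is the pose to reach, as a shift and turn from the pose commanded when the call began, along the tool's axes at that moment; what a row does not reach only later rows make up. A row lasts 1/10 s, in which the tool goes at most 50 mm and 8.59 degrees, less where a joint would pass 70% of its speed; a pose out of reach is approached as far as the arm can. A call with a gripper value outside its range is refused whole. The fingers move at their own pace and stop on an object; "grip_force" is the grip in N (left out, the last holds). Time passes only in rows, so rows that repeat a pose let the fingers close. It gives the time, the measured TCP pose, the force, the opening and the grip force at its end, in the units of the state.
- env.get_obs(): the state, without advancing time (a new reading comes with each control period).
- snapshot(name): name is "scene" or "top" or "wrist"; returns (picture, depth): 384x512x3 uint8, blue, green, red; 384x512 float32, mm along the optical axis (not along the pixel's ray), 0 where there is no reading.
- calibration(name): a dict with "fx", "fy", "cx", "cy" (pixels), "k1" (the pictures are not rectified: a ray, as slopes to the right and down, at radius r is drawn at 1 + k1 r^2 times it, then the intrinsics apply), "cam_to_world" (4x4, takes a point from camera to world coordinates). Camera axes: x right, y up, looking along -z (the intrinsics and any distortion apply to the point x, -y, -z); pixel columns grow to the right and rows downward; lengths in mm; the calibration is good to about 2 mm. A picture is of the moment at which its call begins: read the wrist's pose just before it. calibration takes no time and is no camera call; for the wrist camera it gives the pose at the moment of the call.
- env.hand_in(): hands the job in; it is judged then, once.
The state is a dict: "time_s": time; "qpos": joint angles; "qvel": joint speeds; "effort": joint torques, N m; "eef_pos": TCP position; "tcp_rot": TCP orientation; "force": force on the tool from outside, world axes, zero at the start; "moment": the same for the moment, N m; "gripper_width": finger opening in mm; "grip_force": force on a finger pad.
Only numpy, scipy, OpenCV 4.12 (cv2) and the standard library are available. Lean on these libraries where they do the work, as an engineer would, in place of code of your own. Each camera call takes 0.05 s, during which the arm holds its last target. There are 200 camera calls.

### The job

One of the three aluminium blocks held in the rack is sawn short. Guide the lever with the red grip through its zigzag gate from the hold slot (red dot) fully into the release slot (green dot), take out the short block and put it in the red scrap tray, then bring the lever back through the gate fully into the hold slot so that the bar holds the two full-length blocks again. Leave those two in their nests as they are, and do not disturb the things standing around.

Things in the scene. Friction and masses are not known exactly. Their poses are not given: they have to be found in the camera images.
- rack: Grey clamping rack, bolted down; base board 210 (x) x 360 (y) x 16 mm. Origin: centre of its underside, on the table; x to its back (away from the robot), y to its left, z up. Three nests, one block each, lie along x with centres at x -20, y -145, -70 and +5 mm; floor at z 16 mm; low ribs (6 mm high, inner faces 14.5 mm either side of the centre) and 8 mm end stops 114 mm apart.
- gate (a point): Centre of the top of the yellow gate plate (192 x 100 mm, at the rack's left, rack x 0, y 125, z 92 mm). Its zigzag slot, 18 mm wide, takes the 12 mm stem of the lever: cross lanes (along rack y) at x -36, 0 and +36 mm from here; the first two join only at their left ends, the last two only at their right ends (tongues 18 mm wide part them). From hold: left, back 36, right, back 36, left.
- hold_slot (a point): Hold slot, beside the red dot: right end of the front lane; where the stem's centre stands in the gate plate when fully home (36 mm to the front, 12 mm right of the gate's centre).
- release_slot (a point): Release slot, beside the green dot: left end of the back lane; where the stem's centre stands in the gate plate when fully home (36 mm to the back, 12 mm left of the gate's centre).
- knob (a point): Centre of the rounded red grip on the lever, 26 (rack x) x 34 (y) x 34 mm high. The lever tilts left and right about a pivot on the carriage at rack y 125, z 28 mm, rack x = -36 mm + carriage value; grip centre 118 mm from the pivot (about 145 mm above the table, 53 above the gate plate), swinging 23 mm either side of upright. Pinch it front and back: it then turns freely between the pads.
- carriage (a joint): Slide of the carriage with lever and hold-down bar, m along rack x: 0 front (hold) to 0.072 back (release). Stays where left (friction 1.5 N). The aluminium bar, 16 mm wide, spans all three nests 60 to 68 mm above the table at rack x = carriage value; at 0.072 it is clear of the blocks.
- shift (a joint): Tilt of the lever, rad: 0 upright, negative leans to rack -y (right), positive to rack +y (left); range -0.2 to 0.2. Stays where it is left. About +-0.13 or more is needed to pass a tongue's tip.
- short_block: The odd aluminium block, sawn short: 74 mm long (x) x 24 wide (y) x 40 high, two dark dots on top; lies in one of the three nests with its x axis along the rack's x. Origin: centre of its underside. About 0.2 kg.
- full_block_a: Sound aluminium block of full length, 110 (x) x 24 (y) x 40 mm high, otherwise like the short one, in another nest. Origin: centre of its underside.
- full_block_b: The other sound block, same as full_block_a.
- scrap_tray: Red open scrap tray fixed to the table, left of the rack: 180 (x) x 150 (y) x 38 mm high, walls and floor 4 mm. Origin: centre of its underside.
- wax_tin: round brown-gold wax tin with a red-labelled lid, 70 mm across and 30 high, standing right of the rack, near the front; a bystander, origin under its centre
- tape_measure: yellow pocket tape measure, about 36x89x65 mm, standing behind the rack; a bystander, origin under its centre
- fix_box: small grey-white card box, 60x90x45 mm, behind the tray and left of the rack; a bystander, origin under its centre
Mind the look-alikes: they are no part of the job. Leave any yellow look-alike of the short_block alone.

How it is judged:
By the outcome, as a careful person would: the job done as asked, in the order asked, and still so for the second after the job is handed in, with the robot touching nothing.
It also fails if it takes over 70 s, if anything falls off the work surface, if the arm or the gripper's body presses on something with over 40 N, if the wrist force passes 120 N, or if a joint passes its speed limit or range.

## Working session

There is one attempt and no reset: what is moved stays moved. The work goes in short steps, Python scripts to look and compute and a tool call to move; the robot and the scene stay as the last step left them, time stands still between calls to the robot, and variables do not carry over. Pictures are saved under pics/ and viewed, at most 10 in all, crops included, and the job is handed in when it is done.

Besides the shell and the picture viewer there is one more tool, called after ">>>" by a JSON object that holds its "name" and its "arguments". move_arm: Moves the arm, as the interface text tells. Its arguments: {"type":"object","properties":{"commands":{"type":"array"},"grip_force":{"type":"number"}},"required":["commands"]}

```bash
mkdir -p pics; ls; cat > h.py <<'E'
import numpy as np, cv2
from workcell import env, snapshot, calibration
from scipy.spatial.transform import Rotation as R
def ray(c,u,v):
    K=np.array([[c['fx'],0,c['cx']],[0,c['fy'],c['cy']],[0,0,1.]])
    # distortion: drawn = (1+k1 r^2)*ray
    p=cv2.undistortPoints(np.array([[[u,v]]],float),K,np.array([c['k1'],0,0,0.]))[0,0]
    M=np.array(c['cam_to_world']); d=M[:3,:3]@np.array([p[0],-p[1],-1.]); return M[:3,3],d
def onplane(c,u,v,z):
    o,d=ray(c,u,v); return o+d*(z-o[2])/d[2]
def pt(c,u,v,dep):
    o,d=ray(c,u,v); return o+d*dep
def cloud(c,dep):
    h,w=dep.shape;K=np.array([[c['fx'],0,c['cx']],[0,c['fy'],c['cy']],[0,0,1.]])
    vv,uu=np.mgrid[:h,:w]; p=cv2.undistortPoints(np.stack([uu,vv],-1).reshape(-1,1,2).astype(float),K,np.array([c['k1'],0,0,0.]))[:,0]
    M=np.array(c['cam_to_world']); d=np.stack([p[:,0],-p[:,1],-np.ones(len(p))],1)*dep.reshape(-1,1)
    return (d@M[:3,:3].T+M[:3,3]).reshape(h,w,3)
E
python3 - <<'E'
from h import *
o=env.get_obs(); print(o, env.grasp_offset)
for n in ['scene','top']:
    c=calibration(n);p,d=snapshot(n);print(n,c)
    cv2.imwrite(f'pics/{n}0.png',p); np.savez(f'{n}0.npz',p=p,d=d)
p=[cv2.imread(f'pics/{n}0.png') for n in ['scene','top']]
E
```

```text
pics
{'time_s': 0.0, 'qpos': array([ 1.15891821,  0.47778608,  0.02235946,  1.55642632, -0.01149077,
        1.10933696, -0.08312047]), 'qvel': array([-5.78593783e-04, -1.66210330e-03, -1.37486638e-03,  1.92517390e-03,
       -5.00065206e-04, -1.39575558e-03, -5.90624410e-05]), 'effort': array([ 3.68218998e-04, -5.82840693e+01,  1.53444529e+00, -2.72603184e+01,
       -5.43106603e-02,  1.68916932e-02,  1.52853745e-04]), 'eef_pos': array([ 201.70036003, -643.5251985 ,  221.70215284]), 'tcp_rot': array([-3.10366907e+00, -4.75053262e-01,  6.69933318e-04]), 'force': array([ 0.27085787,  0.31036945, -0.80180543]), 'moment': array([-0.06074061,  0.03565052, -0.0218218 ]), 'grip_force': 0.0, 'gripper_width': 87.8193366471568} 18.700000000000003
scene {'fx': 365.66705479004094, 'fy': 365.66705479004094, 'cx': 256.8681286222297, 'cy': 193.17667446106887, 'k1': -0.06335011207831054, 'cam_to_world': array([[-8.63188393e-01,  3.00069763e-01, -4.06034401e-01,
         1.34433698e+02],
       [-5.04567272e-01, -5.41094793e-01,  6.72776555e-01,
         7.20036900e+02],
       [-1.78231986e-02,  7.85604584e-01,  6.18472127e-01,
         8.06531126e+02],
       [ 0.00000000e+00,  0.00000000e+00,  0.00000000e+00,
         1.00000000e+00]])}
top {'fx': 369.289069642938, 'fy': 369.289069642938, 'cx': 254.89472684536833, 'cy': 194.8016306053683, 'k1': 0.0367710104664934, 'cam_to_world': array([[-2.76981098e-03,  9.86472978e-01, -1.63900556e-01,
         3.54045801e+02],
       [-9.99860425e-01, -5.43243342e-03, -1.57993631e-02,
        -2.80419213e+01],
       [-1.64760236e-02,  1.63833918e-01,  9.86350337e-01,
         1.33115178e+03],
       [ 0.00000000e+00,  0.00000000e+00,  0.00000000e+00,
         1.00000000e+00]])}
```

View pics/scene0.png

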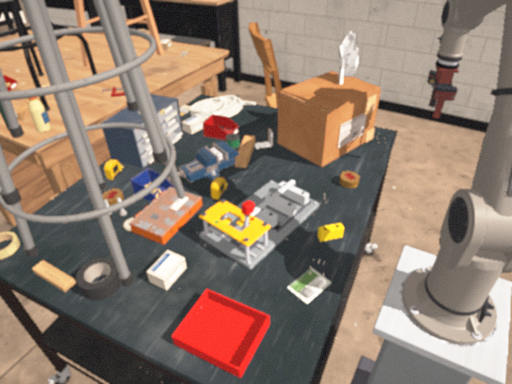

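View pics/top0.png

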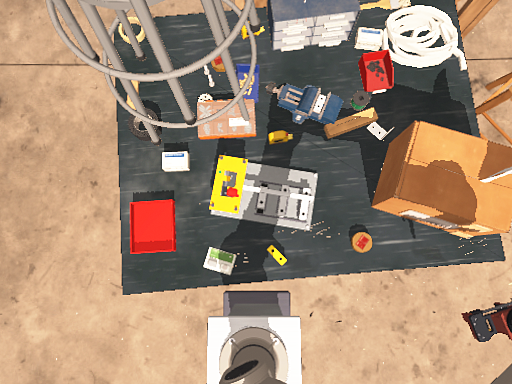

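The scene view shows the rack at about (260,225), the gate at (237,222) and the tray at (222,330). In the top view the gate is at (229,185), the knob at (233,192), the tray at (153,225) and the yellow look-alike at (278,255). Next I'll measure the gate plate, knob and tray.

```bash
python3 - <<'E'
from h import *
for n in ['top','scene']:
    z=np.load(n+'0.npz');p,d=z['p'],z['d'];c=calibration(n);P=cloud(c,d)
    hsv=cv2.cvtColor(p,cv2.COLOR_BGR2HSV)
    yel=cv2.inRange(hsv,(20,120,110),(35,255,255)); red=cv2.inRange(hsv,(0,170,90),(6,255,255))|cv2.inRange(hsv,(174,170,90),(180,255,255))
    for nm,m in [('yel',yel),('red',red)]:
        k,l,s,cc=cv2.connectedComponentsWithStats(m)
        for i in range(1,k):
            if s[i,4]<30: continue
            q=P[(l==i)&(d>0)]
            if len(q)==0: continue
            md=np.median(q,0)
            if not(200<md[0]<1000): continue
            print(n,nm,s[i],cc[i].round(1),md.round(1), np.percentile(q[:,2],[5,95]).round(1))
            cnt=max(cv2.findContours((l==i).astype(np.uint8),0,2)[0],key=cv2.contourArea)
            zz={'yel':92}.get(nm,38)
            pp=np.array([onplane(c,*x[0],zz)[:2] for x in cnt],np.float32)
            print('   rect',cv2.minAreaRect(pp))
img=np.load('top0.npz')['p'][130:270,195:335]
cv2.imwrite('pics/topc.png',cv2.resize(img,(560,560),interpolation=cv2.INTER_CUBIC))
E
```

```text
top yel [269 130  24  14 183] [279.2 136.2] [781.  -94.4  55.8] [ 1.7 64.9]
   rect ((767.9301147460938, -97.50025939941406), (42.20228576660156, 82.26039123535156), 6.893054962158203)
top yel [ 209  155   39   59 1222] [228.  183.6] [605.2  86.2  91.1] [85.5 95.5]
   rect ((599.7116088867188, 82.91001892089844), (100.27745819091797, 192.63504028320312), 80.0276107788086)
top yel [267 245  20  21 173] [276.6 254.7] [358.1 -82.8  38.6] [-0.7 44. ]
   rect ((358.7868957519531, -78.19628143310547), (73.99576568603516, 25.574201583862305), 44.884368896484375)
top red [227 188  12   9  78] [231.8 192.3] [558.7  65.8 158.4] [ 90.4 163.2]
   rect ((579.4976806640625, 72.33148193359375), (39.388851165771484, 28.891727447509766), 89.68680572509766)
top red [ 130  199   46   55 2363] [152.2 226.3] [461.6 362.5   4.4] [-0.7 36.9]
   rect ((460.9586181640625, 352.24566650390625), (183.15113830566406, 156.974609375), 3.188274621963501)
top red [358 237  11  12  78] [362.3 242.1] [ 402.4 -379.6   29.2] [25.8 33.2]
   rect ((402.8395690917969, -377.08197021484375), (28.245166778564453, 37.197845458
[... 273 characters left out ...]
89.6  89.6] [86.1 91.8]
   rect ((595.9430541992188, 86.12342071533203), (103.211181640625, 197.00733947753906), 81.8776626586914)
scene yel [317 222  28  20 412] [330.6 231.6] [356.7 -75.3  26.5] [-2.2 39. ]
   rect ((337.322998046875, -8.791915893554688), (88.41852569580078, 60.45429992675781), 45.615821838378906)
scene red [242 201  13  14 124] [247.6 206.9] [554.8  74.6 153.1] [135.8 159.8]
   rect ((628.3728637695312, -37.25773239135742), (37.65807342529297, 66.76242065429688), 19.85576057434082)
scene red [ 171  289   99   89 5137] [221.8 331.5] [460.5 356.9   3.5] [ 0.1 36. ]
   rect ((454.43841552734375, 364.3102722167969), (191.92303466796875, 163.97132873535156), 3.493542432785034)
```

View pics/topc.png

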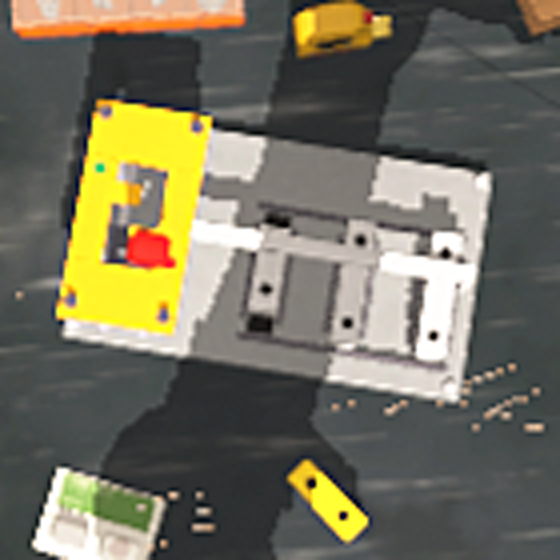

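Gate centre is about (598,84) with yaw about -9.5°. The short block, with dark gaps at both ends, sits in the nest nearest the gate. The tray is about (460,357). I'll go above the knob first, with the pads along rack x.

```bash
cat >> h.py <<'E'
def plan(tgt,yaw_y,step=48,rot=8.4,o=None):
    """print rows to reach TCP tgt, tool y axis at world angle yaw_y deg (mod 180), tool down"""
    o=o or env.get_obs(); p=o['eef_pos']; A=R.from_rotvec(o['tcp_rot'])
    y=A.as_matrix()[:,1]; cur=np.degrees(np.arctan2(y[1],y[0]))
    dz=(yaw_y-cur+90)%180-90
    a=np.radians(cur+dz); ya=np.array([np.cos(a),np.sin(a),0]); za=np.array([0,0,-1.]); T=R.from_matrix(np.stack([np.cross(ya,za),ya,za],1))
    D=(A.inv()*T).as_rotvec(degrees=True)
    tgt=np.array(tgt,float); n=int(np.ceil(max(np.linalg.norm(tgt-p)/step,np.linalg.norm(D)/rot,1)))
    print('pos',p.round(1),'yaw',round(cur,1),'n',n)
    for s in range(0,n,5):
        B=A*R.from_rotvec(D*s/n,degrees=True); 
        for k in range(s+1,min(s+6,n+1)):
            x=B.inv().apply((tgt-p)*(k-s)/n)/1000
            print(s//5,k,x.round(4).tolist(),(D*(k-s)/n).round(2).tolist())
E
python3 -c "
from h import *
plan([559,67,235],-9.5)"
```

```text
pos [ 201.8 -643.6  221.8] yaw -72.6 n 17
0 1 [0.0326, -0.0336, -0.0007] [-0.0, -0.0, -3.71]
0 2 [0.0651, -0.0672, -0.0015] [-0.01, -0.01, -7.42]
0 3 [0.0977, -0.1008, -0.0022] [-0.01, -0.01, -11.13]
0 4 [0.1302, -0.1344, -0.0029] [-0.02, -0.01, -14.84]
0 5 [0.1628, -0.168, -0.0036] [-0.02, -0.01, -18.56]
1 6 [0.0416, -0.0215, -0.0007] [-0.0, -0.0, -3.71]
1 7 [0.0831, -0.043, -0.0015] [-0.01, -0.01, -7.42]
1 8 [0.1247, -0.0645, -0.0022] [-0.01, -0.01, -11.13]
1 9 [0.1662, -0.086, -0.003] [-0.02, -0.01, -14.84]
1 10 [0.2078, -0.1075, -0.0037] [-0.02, -0.01, -18.56]
2 11 [0.0462, -0.0071, -0.0008] [-0.0, -0.0, -3.71]
2 12 [0.0925, -0.0143, -0.0015] [-0.01, -0.01, -7.42]
2 13 [0.1387, -0.0214, -0.0023] [-0.01, -0.01, -11.13]
2 14 [0.1849, -0.0286, -0.0031] [-0.02, -0.01, -14.84]
2 15 [0.2312, -0.0357, -0.0038] [-0.02, -0.01, -18.56]
3 16 [0.0461, 0.0079, -0.0008] [-0.0, -0.0, -3.71]
3 17 [0.0922, 0.0159, -0.0015] [-0.01, -0.01, -7.42]
```

>>> {"name": "move_arm", "arguments": {"commands": [{"xyz": [0.033,-0.034,-0.001],"dr": [0,0,-3.7],"fingers": 1},{"xyz": [0.065,-0.067,-0.002],"dr": [0,0,-7.4],"fingers": 1},{"xyz": [0.098,-0.101,-0.002],"dr": [0,0,-11.1],"fingers": 1},{"xyz": [0.13,-0.134,-0.003],"dr": [0,0,-14.8],"fingers": 1},{"xyz": [0.163,-0.168,-0.004],"dr": [0,0,-18.6],"fingers": 1}]}}

```text
time_s: 0.6
eef_pos: [307.5, -433.2, 226.4]
tcp_rot: [-2.986, -0.974, 0.001]
force: [0.6, -0.2, 0.2]
gripper_width: 87.7
grip_force: 0.0
```

>>> {"name": "move_arm", "arguments": {"commands": [{"xyz": [0.042,-0.022,-0.001],"dr": [0,0,-3.7],"fingers": 1},{"xyz": [0.083,-0.043,-0.002],"dr": [0,0,-7.4],"fingers": 1},{"xyz": [0.125,-0.065,-0.002],"dr": [0,0,-11.1],"fingers": 1},{"xyz": [0.166,-0.086,-0.003],"dr": [0,0,-14.8],"fingers": 1},{"xyz": [0.208,-0.108,-0.004],"dr": [0,0,-18.6],"fingers": 1}]}}

```text
time_s: 1.1
eef_pos: [412.2, -223.7, 230.6]
tcp_rot: [2.79, 1.444, -0.0]
force: [1.3, -1.0, -0.5]
gripper_width: 87.8
grip_force: 0.0
```

>>> {"name": "move_arm", "arguments": {"commands": [{"xyz": [0.046,-0.007,-0.001],"dr": [0,0,-3.7],"fingers": 1},{"xyz": [0.092,-0.014,-0.002],"dr": [0,0,-7.4],"fingers": 1},{"xyz": [0.139,-0.021,-0.002],"dr": [0,0,-11.1],"fingers": 1},{"xyz": [0.185,-0.029,-0.003],"dr": [0,0,-14.8],"fingers": 1},{"xyz": [0.231,-0.036,-0.004],"dr": [0,0,-18.6],"fingers": 1}]}}

```text
time_s: 1.6
eef_pos: [516.7, -14.5, 234.6]
tcp_rot: [2.52, 1.876, -0.001]
force: [1.0, -0.8, 0.1]
gripper_width: 87.8
grip_force: 0.0
```

```bash
python3 - <<'E'
from h import *
plan([559,67,235],-9.5)
c=calibration('wrist');p,d=snapshot('wrist');cv2.imwrite('pics/w1.png',p);np.savez('w1.npz',p=p,d=d,**{k:c[k] for k in c})
print(np.array(c['cam_to_world']).round(2))
E
```

```text
pos [516.7 -14.5 234.6] yaw -16.7 n 2
0 1 [0.0451, 0.0086, -0.0002] [-0.01, 0.01, -3.58]
0 2 [0.0903, 0.0172, -0.0005] [-0.01, 0.02, -7.15]
[[ 9.6000e-01  2.8000e-01  7.0000e-02  5.3596e+02]
 [-2.9000e-01  9.3000e-01  2.4000e-01  4.9140e+01]
 [ 0.0000e+00 -2.5000e-01  9.7000e-01  3.9710e+02]
 [ 0.0000e+00  0.0000e+00  0.0000e+00  1.0000e+00]]
```

View pics/w1.png

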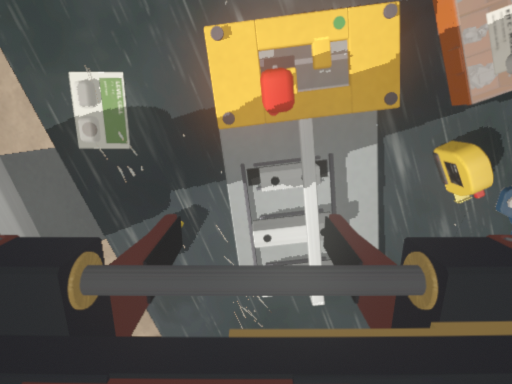

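The wrist view shows the whole gate plate (205–400, 5–128), the red grip at (278,90), the green dot at (339,22) and the short block top at about (280,180). Now I'll measure from it.

```bash
cat >> h.py <<'E'
def gate(f,knobz=None):
    z=np.load(f);p,d=z['p'],z['d'];c={k:z[k] for k in z.files};P=cloud(c,d)
    hsv=cv2.cvtColor(p,cv2.COLOR_BGR2HSV)
    m=cv2.inRange(hsv,(18,120,90),(35,255,255));k,l,s,cc=cv2.connectedComponentsWithStats(m);i=1+s[1:,4].argmax()
    q=P[(l==i)&(d>0)]; pz=np.median(q[:,2]); cnt=max(cv2.findContours((l==i).astype(np.uint8),0,2)[0],key=cv2.contourArea)
    print('plate z',pz.round(1),cv2.minAreaRect(np.array([onplane(c,*x[0],pz)[:2] for x in cnt],np.float32)))
    m=cv2.inRange(hsv,(0,150,60),(7,255,255))|cv2.inRange(hsv,(172,150,60),(180,255,255));k,l,s,cc=cv2.connectedComponentsWithStats(m)
    for i in range(1,k):
        q=P[(l==i)&(d>0)]
        if s[i,4]>150 and len(q) and np.median(q[:,2])>100:
            top=q[q[:,2]>q[:,2].max()-8]; print('knob px',cc[i].round(),'ztop',np.percentile(q[:,2],95).round(1),'top',((top.max(0)+top.min(0))/2).round(1),'ext',q.min(0).round(),q.max(0).round(),'ray@145',onplane(c,*cc[i],145).round(1))
E
python3 -c "
from h import *
gate('w1.npz')"
```

```text
plate z 92.4 ((600.84521484375, 82.69832611083984), (100.1797866821289, 192.1152801513672), 80.02226257324219)
knob px [277.  90.] ztop 163.0 top [562.4  65.3 160.6] ext [548.  47.  29.] [575. 101. 165.] ray@145 [562.7  66.2 145. ]
```

>>> {"name": "move_arm", "arguments": {"commands": [{"xyz": [0.045,0.009,0.0],"dr": [0,0,-3.6],"fingers": 1},{"xyz": [0.09,0.017,0.0],"dr": [0,0,-7.1],"fingers": 1}]}}

```text
time_s: 1.85
eef_pos: [559.1, 65.2, 234.4]
tcp_rot: [2.401, 2.026, -0.001]
force: [0.5, 0.3, -0.7]
gripper_width: 87.7
grip_force: 0.0
```

```bash
python3 -c "
from h import *
plan([561.5,66,125],-10)"
```

```text
pos [559.1  65.2 234.4] yaw -9.7 n 3
0 1 [0.0004, 0.0008, 0.0365] [-0.01, 0.02, 0.1]
0 2 [0.0009, 0.0015, 0.0729] [-0.01, 0.04, 0.21]
0 3 [0.0013, 0.0023, 0.1094] [-0.02, 0.05, 0.31]
```

>>> {"name": "move_arm", "arguments": {"commands": [{"xyz": [0.001,0.001,0.036],"dr": [0,0,0.1],"fingers": 1},{"xyz": [0.001,0.002,0.073],"dr": [0,0,0.2],"fingers": 1},{"xyz": [0.001,0.002,0.109],"dr": [0,0,0.3],"fingers": 1},{"xyz": [0.001,0.002,0.109],"dr": [0,0,0.3],"fingers": 0.2},{"xyz": [0.001,0.002,0.109],"dr": [0,0,0.3],"fingers": 0.2}], "grip_force": 12}}

```text
time_s: 2.35
eef_pos: [560.6, 65.6, 125.8]
tcp_rot: [-2.406, -2.019, 0.001]
force: [0.5, 0.2, -0.8]
gripper_width: 75.2
grip_force: 0.0
```

>>> {"name": "move_arm", "arguments": {"commands": [{"xyz": [0,0,0],"dr": [0,0,0],"fingers": 0.2},{"xyz": [0,0,0],"dr": [0,0,0],"fingers": 0.2},{"xyz": [0,0,0],"dr": [0,0,0],"fingers": 0.2}]}}

```text
time_s: 2.65
eef_pos: [561.8, 65.7, 127.2]
tcp_rot: [2.406, 2.018, 0.003]
force: [0.3, 0.2, 0.2]
gripper_width: 51.4
grip_force: 0.0
```

>>> {"name": "move_arm", "arguments": {"commands": [{"xyz": [0,0,0],"dr": [0,0,0],"fingers": 0.2},{"xyz": [0,0,0],"dr": [0,0,0],"fingers": 0.2},{"xyz": [0,0,0],"dr": [0,0,0],"fingers": 0.2},{"xyz": [0,0,0],"dr": [0,0,0],"fingers": 0.2},{"xyz": [0,0,0],"dr": [0,0,0],"fingers": 0.2}]}}

```text
time_s: 3.15
eef_pos: [561.4, 65.6, 125.8]
tcp_rot: [2.406, 2.019, 0.001]
force: [2.0, -1.0, 0.0]
gripper_width: 25.5
grip_force: 12.0
```

>>> {"name": "move_arm", "arguments": {"commands": [{"xyz": [0.009,0,-0.0015],"dr": [0,0,0],"fingers": 0.2},{"xyz": [0.018,0,-0.002],"dr": [0,0,0],"fingers": 0.2},{"xyz": [0.028,0,-0.002],"dr": [0,0,0],"fingers": 0.2},{"xyz": [0.037,0,-0.0015],"dr": [0,0,0],"fingers": 0.2},{"xyz": [0.045,0,0],"dr": [0,0,0],"fingers": 0.2}]}}

```text
time_s: 3.65
eef_pos: [569.2, 111.3, 125.9]
tcp_rot: [2.406, 2.02, 0.002]
force: [3.1, -2.6, 2.1]
gripper_width: 25.8
grip_force: 12.0
```

>>> {"name": "move_arm", "arguments": {"commands": [{"xyz": [0,0,0],"dr": [0,0,0],"fingers": 0.2}]}}

```text
time_s: 3.75
eef_pos: [569.4, 112.4, 125.8]
tcp_rot: [-2.404, -2.021, -0.004]
force: [4.8, 1.3, 0.2]
gripper_width: 26.3
grip_force: 12.0
```

>>> {"name": "move_arm", "arguments": {"commands": [{"xyz": [0,0.009,0],"dr": [0,0,0],"fingers": 0.2},{"xyz": [0,0.018,0],"dr": [0,0,0],"fingers": 0.2},{"xyz": [0,0.027,0],"dr": [0,0,0],"fingers": 0.2},{"xyz": [0,0.036,0],"dr": [0,0,0],"fingers": 0.2},{"xyz": [0,0.036,0],"dr": [0,0,0],"fingers": 0.2}]}}

```text
time_s: 4.25
eef_pos: [606.3, 103.6, 126.0]
tcp_rot: [2.407, 2.018, 0.004]
force: [1.8, 3.9, 3.5]
gripper_width: 26.1
grip_force: 12.0
```

>>> {"name": "move_arm", "arguments": {"commands": [{"xyz": [-0.009,-0.001,-0.0015],"dr": [0,0,0],"fingers": 0.2},{"xyz": [-0.018,-0.001,-0.002],"dr": [0,0,0],"fingers": 0.2},{"xyz": [-0.028,-0.001,-0.002],"dr": [0,0,0],"fingers": 0.2},{"xyz": [-0.037,-0.001,-0.0015],"dr": [0,0,0],"fingers": 0.2},{"xyz": [-0.044,-0.001,0],"dr": [0,0,0],"fingers": 0.2}]}}

```text
time_s: 4.75
eef_pos: [594.9, 58.8, 125.4]
tcp_rot: [2.408, 2.018, -0.002]
force: [0.7, 1.2, 1.4]
gripper_width: 26.2
grip_force: 12.0
```

>>> {"name": "move_arm", "arguments": {"commands": [{"xyz": [0,0,0],"dr": [0,0,0],"fingers": 0.2}]}}

```text
time_s: 4.85
eef_pos: [595.0, 58.7, 125.4]
tcp_rot: [2.408, 2.017, -0.003]
force: [0.9, -0.9, 0.1]
gripper_width: 26.1
grip_force: 12.0
```

>>> {"name": "move_arm", "arguments": {"commands": [{"xyz": [0.001,0.009,0],"dr": [0,0,0],"fingers": 0.2},{"xyz": [0.001,0.018,0],"dr": [0,0,0],"fingers": 0.2},{"xyz": [0.001,0.027,0],"dr": [0,0,0],"fingers": 0.2},{"xyz": [0.001,0.037,0],"dr": [0,0,0],"fingers": 0.2},{"xyz": [0.001,0.037,0],"dr": [0,0,0],"fingers": 0.2}]}}

```text
time_s: 5.35
eef_pos: [632.7, 54.9, 125.7]
tcp_rot: [-2.406, -2.018, 0.002]
force: [-4.2, -2.1, 7.2]
gripper_width: 25.6
grip_force: 12.0
```

>>> {"name": "move_arm", "arguments": {"commands": [{"xyz": [0.009,0,-0.0015],"dr": [0,0,0],"fingers": 0.2},{"xyz": [0.018,0,-0.002],"dr": [0,0,0],"fingers": 0.2},{"xyz": [0.028,0,-0.002],"dr": [0,0,0],"fingers": 0.2},{"xyz": [0.037,0,-0.0015],"dr": [0,0,0],"fingers": 0.2},{"xyz": [0.046,0,0],"dr": [0,0,0],"fingers": 0.2}]}}

```text
time_s: 5.85
eef_pos: [640.6, 101.3, 125.4]
tcp_rot: [2.406, 2.02, 0.001]
force: [1.2, -2.5, -1.0]
gripper_width: 26.0
grip_force: 12.0
```

>>> {"name": "move_arm", "arguments": {"commands": [{"xyz": [0.001,0,0],"dr": [0,0,0],"fingers": 0.2},{"xyz": [0.001,0,0],"dr": [0,0,0],"fingers": 0.2}]}}

```text
time_s: 6.05
eef_pos: [640.2, 102.9, 125.2]
tcp_rot: [-2.404, -2.02, -0.002]
force: [1.2, 1.9, -4.0]
gripper_width: 25.9
grip_force: 12.0
```

>>> {"name": "move_arm", "arguments": {"commands": [{"xyz": [0,0,0],"dr": [0,0,0],"fingers": 0.8},{"xyz": [0,0,0],"dr": [0,0,0],"fingers": 0.8},{"xyz": [0,0,0],"dr": [0,0,0],"fingers": 0.8},{"xyz": [0,0,-0.045],"dr": [0,0,0],"fingers": 0.8},{"xyz": [0,0,-0.09],"dr": [0,0,0],"fingers": 0.8}]}}

```text
time_s: 6.55
eef_pos: [639.3, 101.0, 215.7]
tcp_rot: [-2.405, -2.018, 0.004]
force: [0.9, 0.1, -0.3]
gripper_width: 62.3
grip_force: 0.0
```

```bash
python3 - <<'E'
from h import *
o=env.get_obs();print(o['qpos'].round(2),o['gripper_width'])
plan([560,-32,215],-99)
E
```

```text
[ 0.13  0.49 -0.54  1.6   0.27  1.12 -0.65] 62.28839064613778
pos [639.3 101.  215.7] yaw -10.0 n 11
0 1 [-0.0132, -0.005, 0.0001] [-0.01, 0.02, 8.09]
0 2 [-0.0263, -0.01, 0.0002] [-0.02, 0.03, 16.18]
0 3 [-0.0395, -0.015, 0.0003] [-0.03, 0.05, 24.27]
0 4 [-0.0526, -0.02, 0.0003] [-0.04, 0.06, 32.36]
0 5 [-0.0658, -0.025, 0.0004] [-0.05, 0.08, 40.45]
1 6 [-0.0133, 0.0047, 0.0001] [-0.01, 0.02, 8.09]
1 7 [-0.0265, 0.0095, 0.0001] [-0.02, 0.03, 16.18]
1 8 [-0.0398, 0.0142, 0.0002] [-0.03, 0.05, 24.27]
1 9 [-0.053, 0.0189, 0.0003] [-0.04, 0.06, 32.36]
1 10 [-0.0663, 0.0237, 0.0003] [-0.05, 0.08, 40.45]
2 11 [-0.007, 0.0122, 0.0001] [-0.01, 0.02, 8.09]
```

```bash
python3 - <<'E'
from h import *
plan([491,-20,225],-99.8)
E
```

```text
pos [639.3 101.  215.7] yaw -10.0 n 11
0 1 [-0.0132, -0.0114, -0.0008] [-0.01, 0.02, 8.16]
0 2 [-0.0264, -0.0227, -0.0016] [-0.02, 0.03, 16.33]
0 3 [-0.0395, -0.0341, -0.0024] [-0.03, 0.05, 24.49]
0 4 [-0.0527, -0.0455, -0.0032] [-0.04, 0.06, 32.65]
0 5 [-0.0659, -0.0568, -0.004] [-0.05, 0.08, 40.82]
1 6 [-0.0174, 0.0, -0.0008] [-0.01, 0.02, 8.16]
1 7 [-0.0348, 0.0, -0.0017] [-0.02, 0.03, 16.33]
1 8 [-0.0522, 0.0, -0.0025] [-0.03, 0.05, 24.49]
1 9 [-0.0696, 0.0, -0.0033] [-0.04, 0.06, 32.65]
1 10 [-0.087, 0.0001, -0.0041] [-0.05, 0.08, 40.82]
2 11 [-0.0132, 0.0114, -0.0008] [-0.01, 0.02, 8.16]
```

>>> {"name": "move_arm", "arguments": {"commands": [{"xyz": [-0.013,-0.011,-0.001],"dr": [0,0,8.2],"fingers": 0.7},{"xyz": [-0.026,-0.023,-0.002],"dr": [0,0,16.3],"fingers": 0.7},{"xyz": [-0.04,-0.034,-0.002],"dr": [0,0,24.5],"fingers": 0.7},{"xyz": [-0.053,-0.046,-0.003],"dr": [0,0,32.7],"fingers": 0.7},{"xyz": [-0.066,-0.057,-0.004],"dr": [0,0,40.8],"fingers": 0.7}]}}

```text
time_s: 7.05
eef_pos: [572.1, 45.9, 220.1]
tcp_rot: [2.963, 1.045, 0.001]
force: [-0.3, -0.0, 0.2]
gripper_width: 61.4
grip_force: 0.0
```

>>> {"name": "move_arm", "arguments": {"commands": [{"xyz": [-0.017,0,-0.001],"dr": [0,0,8.2],"fingers": 0.7},{"xyz": [-0.035,0,-0.002],"dr": [0,0,16.3],"fingers": 0.7},{"xyz": [-0.052,0,-0.002],"dr": [0,0,24.5],"fingers": 0.7},{"xyz": [-0.07,0,-0.003],"dr": [0,0,32.7],"fingers": 0.7},{"xyz": [-0.087,0,-0.004],"dr": [0,0,40.8],"fingers": 0.7}]}}

```text
time_s: 7.55
eef_pos: [504.6, -9.1, 224.1]
tcp_rot: [-3.141, 0.054, -0.001]
force: [-0.2, -0.0, 0.6]
gripper_width: 61.3
grip_force: 0.0
```

>>> {"name": "move_arm", "arguments": {"commands": [{"xyz": [-0.013,0.011,0],"dr": [0,0,8.2],"fingers": 0.7},{"xyz": [-0.013,0.011,0],"dr": [0,0,8.2],"fingers": 0.7}]}}

```text
time_s: 7.75
eef_pos: [490.7, -20.9, 224.0]
tcp_rot: [3.129, -0.274, -0.0]
force: [1.1, 0.2, -0.9]
gripper_width: 61.4
grip_force: 0.0
```

```bash
python3 - <<'E'
from h import *
c=calibration('wrist');o=env.get_obs();p,d=snapshot('wrist');cv2.imwrite('pics/w2.png',p);np.savez('w2.npz',p=p,d=d,**{k:c[k] for k in c})
print(o['eef_pos'],o['qpos'].round(2)); gate('w2.npz')
E
```

```text
[490.68879788 -20.87905192 223.9890256 ] [ 0.14  0.19 -0.26  1.97  0.06  0.99 -1.89]
plate z 92.3 ((595.4387817382812, 82.66250610351562), (100.85668182373047, 181.13009643554688), 80.20496368408203)
knob px [68. 42.] ztop 162.6 top [638.7  99.2 160.5] ext [625.  79.  -1.] [716. 216. 165.] ray@145 [640.5 100.1 145. ]
```

View pics/w2.png

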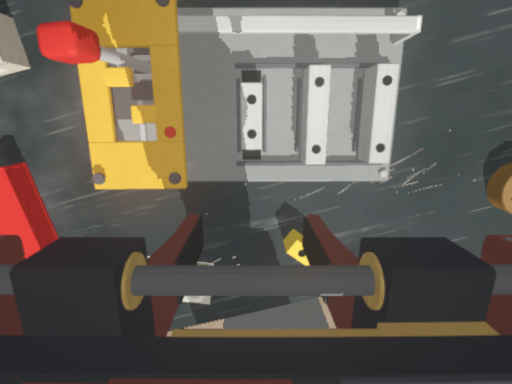

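The lever is in the release slot and the bar is clear. The short block is at (251,115), with gaps at both ends. I'll locate it by depth and image.

```bash
python3 - <<'E'
from h import *
z=np.load('w2.npz');d=z['d'];c={k:z[k] for k in z.files};P=cloud(c,d)
m=((P[...,2]>48)&(P[...,2]<62)&(d>0)).astype(np.uint8)
m[:, :200]=0; m[:60]=0; m[190:]=0
k,l,s,cc=cv2.connectedComponentsWithStats(m,connectivity=4)
for i in range(1,k):
    if s[i,4]<200: continue
    q=P[l==i]; print(s[i],cc[i].round(),np.median(q[:,2]).round(1),cv2.minAreaRect(q[:,:2].astype(np.float32)))
g=z['p'].max(2)
for u,v in [(251,99),(252,133)]: print(onplane(c,u,v,56).round(1))
plan([559,-31,240],-100)
E
```

```text
[ 367   63   32  100 2333] [382. 111.] 56.5 ((536.511962890625, -180.00778198242188), (25.129514694213867, 109.59217071533203), 80.11241149902344)
[ 304   65   27   99 2194] [317. 113.] 56.5 ((547.6948852539062, -106.46548461914062), (24.335948944091797, 108.30612182617188), 80.07528686523438)
[ 241   83   22   66 1370] [251. 115.] 56.4 ((560.203857421875, -32.405242919921875), (23.478727340698242, 71.90013122558594), 79.3400650024414)
[578.8 -35.4  56. ]
[541.7 -30.   56. ]
pos [491.8 -19.7 224.1] yaw -99.7 n 2
0 1 [0.0341, -0.0001, -0.0079] [0.0, -0.03, 0.15]
0 2 [0.0681, -0.0002, -0.0158] [0.01, -0.05, 0.3]
```

```bash
python3 - <<'E'
from h import *
plan([560.3,-32.4,28],-100,step=500)
E
```

```text
pos [491.8 -19.7 224.1] yaw -99.7 n 1
0 1 [0.0695, 0.0009, 0.1962] [0.01, -0.05, 0.3]
```

>>> {"name": "move_arm", "arguments": {"commands": [{"xyz": [0.035,0,0.0],"dr": [0,0,0.3],"fingers": 0.7},{"xyz": [0.0695,0.001,0.005],"dr": [0,0,0.3],"fingers": 0.7},{"xyz": [0.0695,0.001,0.05],"dr": [0,0,0.3],"fingers": 0.7},{"xyz": [0.0695,0.001,0.09],"dr": [0,0,0.3],"fingers": 0.7},{"xyz": [0.0695,0.001,0.13],"dr": [0,0,0.3],"fingers": 0.7}]}}

```text
time_s: 8.3
eef_pos: [561.6, -31.0, 92.3]
tcp_rot: [-3.129, 0.269, -0.002]
force: [0.2, 0.1, 0.1]
gripper_width: 61.4
grip_force: 0.0
```

```bash
python3 - <<'E'
from h import *
plan([560.3,-32.4,28],-100,step=30)
E
```

```text
pos [561.6 -31.   92.3] yaw -99.8 n 3
0 1 [-0.0004, 0.0006, 0.0214] [-0.02, -0.03, 0.06]
0 2 [-0.0007, 0.0011, 0.0429] [-0.05, -0.05, 0.12]
0 3 [-0.0011, 0.0017, 0.0643] [-0.07, -0.08, 0.18]
```

>>> {"name": "move_arm", "arguments": {"commands": [{"xyz": [-0.001,0.001,0.03],"dr": [0,0,0.2],"fingers": 0.7},{"xyz": [-0.001,0.0015,0.052],"dr": [0,0,0.2],"fingers": 0.7},{"xyz": [-0.001,0.0015,0.064],"dr": [0,0,0.2],"fingers": 0.7},{"xyz": [-0.001,0.0015,0.064],"dr": [0,0,0.2],"fingers": 0.2},{"xyz": [-0.001,0.0015,0.064],"dr": [0,0,0.2],"fingers": 0.2}], "grip_force": 25}}

```text
time_s: 8.8
eef_pos: [560.0, -32.9, 30.3]
tcp_rot: [-3.129, 0.279, -0.002]
force: [0.1, 0.5, 0.4]
gripper_width: 49.2
grip_force: 0.0
```

>>> {"name": "move_arm", "arguments": {"commands": [{"xyz": [0,0,0],"dr": [0,0,0],"fingers": 0.2},{"xyz": [0,0,0],"dr": [0,0,0],"fingers": 0.2},{"xyz": [0,0,0],"dr": [0,0,0],"fingers": 0.2},{"xyz": [0,0,0],"dr": [0,0,0],"fingers": 0.2}]}}

```text
time_s: 9.2
eef_pos: [559.9, -33.2, 30.6]
tcp_rot: [-3.129, 0.281, -0.003]
force: [0.3, 0.7, 5.0]
gripper_width: 23.8
grip_force: 25.0
```

>>> {"name": "move_arm", "arguments": {"commands": [{"xyz": [0,0,-0.03],"dr": [0,0,0],"fingers": 0.2},{"xyz": [0,0,-0.07],"dr": [0,0,0],"fingers": 0.2},{"xyz": [0,0,-0.115],"dr": [0,0,0],"fingers": 0.2},{"xyz": [0,0,-0.16],"dr": [0,0,0],"fingers": 0.2},{"xyz": [0,0,-0.2],"dr": [0,0,0],"fingers": 0.2}]}}

```text
time_s: 9.7
eef_pos: [558.6, -33.6, 231.8]
tcp_rot: [3.129, -0.282, 0.001]
force: [-0.3, 0.6, -2.0]
gripper_width: 23.9
grip_force: 25.0
```

```bash
python3 - <<'E'
from h import *
o=env.get_obs();print(o['gripper_width'],o['force'])
plan([460,357,225],-75,step=45)
E
```

```text
23.902195282201934 [-0.25632472  0.6327258  -1.95540035]
pos [558.6 -33.6 231.8] yaw -100.3 n 9
0 1 [-0.0185, -0.0407, 0.0007] [0.0, -0.0, -2.81]
0 2 [-0.0371, -0.0815, 0.0015] [0.0, -0.0, -5.62]
0 3 [-0.0556, -0.1222, 0.0022] [0.0, -0.01, -8.43]
0 4 [-0.0742, -0.163, 0.003] [0.01, -0.01, -11.24]
0 5 [-0.0927, -0.2037, 0.0037] [0.01, -0.01, -14.05]
1 6 [-0.0081, -0.044, 0.0007] [0.0, -0.0, -2.81]
1 7 [-0.0162, -0.088, 0.0015] [0.0, -0.0, -5.62]
1 8 [-0.0243, -0.1321, 0.0022] [0.0, -0.01, -8.43]
1 9 [-0.0324, -0.1761, 0.003] [0.01, -0.01, -11.24]
```

>>> {"name": "move_arm", "arguments": {"commands": [{"xyz": [-0.019,-0.041,0],"dr": [0,0,-2.8],"fingers": 0.2},{"xyz": [-0.037,-0.082,0],"dr": [0,0,-5.6],"fingers": 0.2},{"xyz": [-0.056,-0.122,0],"dr": [0,0,-8.4],"fingers": 0.2},{"xyz": [-0.074,-0.163,0],"dr": [0,0,-11.2],"fingers": 0.2},{"xyz": [-0.093,-0.204,0],"dr": [0,0,-14],"fingers": 0.2}]}}

```text
time_s: 10.2
eef_pos: [503.0, 185.0, 229.5]
tcp_rot: [3.139, 0.104, -0.0]
force: [0.6, -0.4, -2.4]
gripper_width: 24.0
grip_force: 25.0
```

>>> {"name": "move_arm", "arguments": {"commands": [{"xyz": [-0.008,-0.044,0],"dr": [0,0,-2.8],"fingers": 0.2},{"xyz": [-0.016,-0.088,0],"dr": [0,0,-5.6],"fingers": 0.2},{"xyz": [-0.024,-0.132,0],"dr": [0,0,-8.4],"fingers": 0.2},{"xyz": [-0.032,-0.176,0],"dr": [0,0,-11.2],"fingers": 0.2},{"xyz": [-0.032,-0.176,0.02],"dr": [0,0,-11.2],"fingers": 0.2}]}}

```text
time_s: 10.7
eef_pos: [457.8, 366.0, 212.0]
tcp_rot: [-3.106, -0.423, -0.005]
force: [0.4, 0.0, -1.4]
gripper_width: 24.1
grip_force: 25.0
```

>>> {"name": "move_arm", "arguments": {"commands": [{"xyz": [0,0,0.04],"dr": [0,0,0],"fingers": 0.2},{"xyz": [0,0,0.08],"dr": [0,0,0],"fingers": 0.2},{"xyz": [0,0,0.12],"dr": [0,0,0],"fingers": 0.2}]}}

```text
time_s: 11.0
eef_pos: [460.5, 357.0, 88.2]
tcp_rot: [3.115, 0.408, 0.0]
force: [2.2, 0.2, -1.4]
gripper_width: 23.6
grip_force: 25.0
```

```bash
python3 - <<'E'
from h import *
o=env.get_obs();print(o['gripper_width'],o['force'],o['qpos'].round(2))
p,d=snapshot('top');np.savez('top1.npz',p=p,d=d)
cv2.imwrite('pics/top1.png',cv2.resize(p[110:290,110:340],None,fx=3,fy=3,interpolation=cv2.INTER_CUBIC))
plan([460,357,20],-75,step=45)
E
```

```text
23.565143875486708 [ 2.16236218  0.24811057 -1.35751495] [-0.42  0.53 -0.45  1.87  0.31  0.81 -2.34]
pos [457.2 353.8  81.6] yaw -75.1 n 2
0 1 [0.002, -0.0013, 0.0308] [0.13, 0.27, -0.04]
0 2 [0.0041, -0.0027, 0.0615] [0.26, 0.54, -0.08]
```

View pics/top1.png

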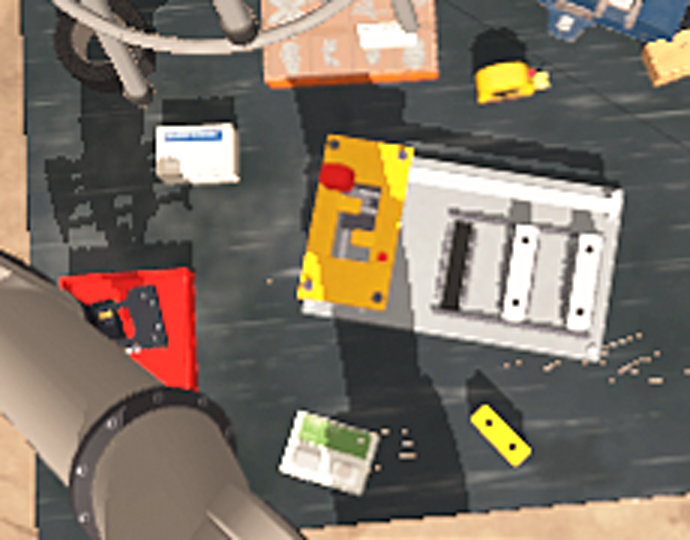

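The nest beside the gate is empty, the other two blocks are in place, and the gripper is over the tray at (130,310) in the crop. Lowering now.

>>> {"name": "move_arm", "arguments": {"commands": [{"xyz": [0,0,0.03],"dr": [0,0,0],"fingers": 0.2},{"xyz": [0,0,0.05],"dr": [0,0,0],"fingers": 0.2},{"xyz": [0,0,0.058],"dr": [0,0,0],"fingers": 0.2},{"xyz": [0,0,0.058],"dr": [0,0,0],"fingers": 0.2}]}}

```text
time_s: 11.45
eef_pos: [460.3, 357.0, 31.3]
tcp_rot: [3.114, 0.407, -0.002]
force: [1.0, 0.1, -1.9]
gripper_width: 24.1
grip_force: 25.0
```

>>> {"name": "move_arm", "arguments": {"commands": [{"xyz": [0,0,0.006],"dr": [0,0,0],"fingers": 0.2},{"xyz": [0,0,0.011],"dr": [0,0,0],"fingers": 0.2},{"xyz": [0,0,0.012],"dr": [0,0,0],"fingers": 0.2}]}}

```text
time_s: 11.75
eef_pos: [460.8, 357.4, 19.8]
tcp_rot: [-3.115, -0.407, -0.001]
force: [1.0, 0.3, -2.0]
gripper_width: 24.2
grip_force: 25.0
```

>>> {"name": "move_arm", "arguments": {"commands": [{"xyz": [0,0,0.002],"dr": [0,0,0],"fingers": 0.2},{"xyz": [0,0,0.002],"dr": [0,0,0],"fingers": 0.7},{"xyz": [0,0,0.002],"dr": [0,0,0],"fingers": 0.7},{"xyz": [0,0,0.002],"dr": [0,0,0],"fingers": 0.7},{"xyz": [0,0,0.002],"dr": [0,0,0],"fingers": 0.7}]}}

```text
time_s: 12.25
eef_pos: [460.8, 357.6, 17.8]
tcp_rot: [-3.115, -0.407, -0.0]
force: [0.6, 0.3, 0.2]
gripper_width: 52.4
grip_force: 0.0
```

>>> {"name": "move_arm", "arguments": {"commands": [{"xyz": [0,0,-0.03],"dr": [0,0,0],"fingers": 0.8},{"xyz": [0,0,-0.07],"dr": [0,0,0],"fingers": 0.8},{"xyz": [0,0,-0.115],"dr": [0,0,0],"fingers": 0.8},{"xyz": [0,0,-0.16],"dr": [0,0,0],"fingers": 0.8},{"xyz": [0,0,-0.205],"dr": [0,0,0],"fingers": 0.8}]}}

```text
time_s: 12.75
eef_pos: [460.4, 357.2, 224.5]
tcp_rot: [3.115, 0.408, -0.0]
force: [-0.3, 0.8, 0.2]
gripper_width: 70.3
grip_force: 0.0
```

```bash
python3 - <<'E'
from h import *
plan([640,101,225],-10,step=45)
E
```

```text
pos [460.4 357.2 224.5] yaw -75.1 n 8
0 1 [0.0135, 0.0367, -0.0001] [-0.0, 0.0, -8.14]
0 2 [0.0269, 0.0735, -0.0001] [-0.0, 0.0, -16.27]
0 3 [0.0404, 0.1102, -0.0002] [-0.0, 0.0, -24.41]
0 4 [0.0538, 0.1469, -0.0003] [-0.0, 0.0, -32.54]
0 5 [0.0673, 0.1836, -0.0003] [-0.0, 0.0, -40.68]
1 6 [-0.0137, 0.0366, -0.0001] [-0.0, 0.0, -8.14]
1 7 [-0.0275, 0.0732, -0.0001] [-0.0, 0.0, -16.27]
1 8 [-0.0412, 0.1099, -0.0002] [-0.0, 0.0, -24.41]
```

>>> {"name": "move_arm", "arguments": {"commands": [{"xyz": [0.013,0.037,0],"dr": [0,0,-8.1],"fingers": 0.8},{"xyz": [0.027,0.073,0],"dr": [0,0,-16.3],"fingers": 0.8},{"xyz": [0.04,0.11,0],"dr": [0,0,-24.4],"fingers": 0.8},{"xyz": [0.054,0.147,0],"dr": [0,0,-32.5],"fingers": 0.8},{"xyz": [0.067,0.184,0],"dr": [0,0,-40.7],"fingers": 0.8}]}}

```text
time_s: 13.25
eef_pos: [573.5, 195.5, 222.8]
tcp_rot: [2.774, 1.473, 0.0]
force: [0.0, 0.2, 0.5]
gripper_width: 70.2
grip_force: 0.0
```

>>> {"name": "move_arm", "arguments": {"commands": [{"xyz": [-0.014,0.037,0],"dr": [0,0,-8.1],"fingers": 0.8},{"xyz": [-0.027,0.073,0],"dr": [0,0,-16.3],"fingers": 0.8},{"xyz": [-0.041,0.11,0],"dr": [0,0,-24.4],"fingers": 0.8},{"xyz": [-0.041,0.11,0],"dr": [0,0,-24.4],"fingers": 0.8}]}}

```text
time_s: 13.65
eef_pos: [643.4, 93.2, 221.6]
tcp_rot: [2.41, 2.011, -0.003]
force: [0.2, 0.4, 0.1]
gripper_width: 70.4
grip_force: 0.0
```

```bash
python3 - <<'E'
from h import *
p,d=snapshot('top');c=calibration('top');P=cloud(c,d);b=P[190:265,120:185];z=b[(b[...,2]>40)&(b[...,2]<52)];print('block in tray',z.mean(0).round(),len(z))
cv2.imwrite('pics/top2.png',p)
plan([640,101,125],-10,step=500)
E
```

```text
block in tray [465. 356.  43.] 163
pos [641.6  97.  221.8] yaw -10.3 n 1
0 1 [0.0037, -0.0023, 0.0968] [-0.03, 0.06, -0.35]
```

>>> {"name": "move_arm", "arguments": {"commands": [{"xyz": [0.003,-0.001,0.04],"dr": [0,0,-0.3],"fingers": 0.8},{"xyz": [0.003,-0.001,0.08],"dr": [0,0,-0.3],"fingers": 0.8},{"xyz": [0.003,-0.001,0.096],"dr": [0,0,-0.3],"fingers": 0.8},{"xyz": [0.003,-0.001,0.096],"dr": [0,0,-0.3],"fingers": 0.2},{"xyz": [0.003,-0.001,0.096],"dr": [0,0,-0.3],"fingers": 0.2}], "grip_force": 12}}

```text
time_s: 14.2
eef_pos: [640.4, 105.2, 128.0]
tcp_rot: [2.4, 2.026, 0.002]
force: [0.0, 0.6, 0.7]
gripper_width: 57.7
grip_force: 0.0
```

>>> {"name": "move_arm", "arguments": {"commands": [{"xyz": [0,0,0],"dr": [0,0,0],"fingers": 0.2},{"xyz": [0,0,0],"dr": [0,0,0],"fingers": 0.2},{"xyz": [0,0,0],"dr": [0,0,0],"fingers": 0.2},{"xyz": [0,0,0],"dr": [0,0,0],"fingers": 0.2},{"xyz": [0,0,0],"dr": [0,0,0],"fingers": 0.2}]}}

```text
time_s: 14.7
eef_pos: [640.3, 104.1, 127.3]
tcp_rot: [2.401, 2.025, 0.001]
force: [-0.5, -0.7, 4.2]
gripper_width: 26.2
grip_force: 12.0
```

>>> {"name": "move_arm", "arguments": {"commands": [{"xyz": [0,0,0],"dr": [0,0,0],"fingers": 0.2}]}}

```text
time_s: 14.8
eef_pos: [640.3, 104.2, 127.3]
tcp_rot: [2.401, 2.025, 0.001]
force: [-0.4, -0.9, 4.7]
gripper_width: 25.9
grip_force: 12.0
```

>>> {"name": "move_arm", "arguments": {"commands": [{"xyz": [-0.009,0,-0.0015],"dr": [0,0,0],"fingers": 0.2},{"xyz": [-0.018,0,-0.002],"dr": [0,0,0],"fingers": 0.2},{"xyz": [-0.028,0,-0.002],"dr": [0,0,0],"fingers": 0.2},{"xyz": [-0.037,0,-0.0015],"dr": [0,0,0],"fingers": 0.2},{"xyz": [-0.046,0,0],"dr": [0,0,0],"fingers": 0.2}]}}

```text
time_s: 15.3
eef_pos: [632.0, 57.4, 126.7]
tcp_rot: [2.402, 2.025, -0.0]
force: [-0.2, 2.4, 4.3]
gripper_width: 25.6
grip_force: 12.0
```

>>> {"name": "move_arm", "arguments": {"commands": [{"xyz": [-0.001,0,0],"dr": [0,0,0],"fingers": 0.2}]}}

```text
time_s: 15.4
eef_pos: [631.6, 54.9, 126.2]
tcp_rot: [2.403, 2.022, -0.003]
force: [-0.4, -0.4, 2.5]
gripper_width: 26.0
grip_force: 12.0
```

>>> {"name": "move_arm", "arguments": {"commands": [{"xyz": [0,-0.009,0],"dr": [0,0,0],"fingers": 0.2},{"xyz": [0,-0.018,0],"dr": [0,0,0],"fingers": 0.2},{"xyz": [0,-0.027,0],"dr": [0,0,0],"fingers": 0.2},{"xyz": [0,-0.036,0],"dr": [0,0,0],"fingers": 0.2},{"xyz": [0,-0.036,0],"dr": [0,0,0],"fingers": 0.2}]}}

```text
time_s: 15.9
eef_pos: [594.7, 64.0, 126.5]
tcp_rot: [-2.4, -2.027, 0.003]
force: [-2.8, -1.0, 3.0]
gripper_width: 26.1
grip_force: 12.0
```

>>> {"name": "move_arm", "arguments": {"commands": [{"xyz": [0.009,0.001,-0.0015],"dr": [0,0,0],"fingers": 0.2},{"xyz": [0.018,0.0015,-0.002],"dr": [0,0,0],"fingers": 0.2},{"xyz": [0.028,0.0015,-0.002],"dr": [0,0,0],"fingers": 0.2},{"xyz": [0.037,0.0015,-0.0015],"dr": [0,0,0],"fingers": 0.2},{"xyz": [0.046,0.0015,0],"dr": [0,0,0],"fingers": 0.2}]}}

```text
time_s: 16.4
eef_pos: [605.4, 110.0, 126.1]
tcp_rot: [-2.4, -2.026, 0.001]
force: [-2.9, -1.4, -2.3]
gripper_width: 25.8
grip_force: 12.0
```

>>> {"name": "move_arm", "arguments": {"commands": [{"xyz": [0.001,0,0],"dr": [0,0,0],"fingers": 0.2}]}}

```text
time_s: 16.5
eef_pos: [605.6, 110.7, 126.0]
tcp_rot: [-2.4, -2.027, 0.002]
force: [-3.0, -4.3, -2.3]
gripper_width: 26.2
grip_force: 12.0
```

>>> {"name": "move_arm", "arguments": {"commands": [{"xyz": [0,-0.009,0],"dr": [0,0,0],"fingers": 0.2},{"xyz": [0,-0.018,0],"dr": [0,0,0],"fingers": 0.2},{"xyz": [0,-0.027,0],"dr": [0,0,0],"fingers": 0.2},{"xyz": [0,-0.036,0],"dr": [0,0,0],"fingers": 0.2},{"xyz": [0,-0.036,0],"dr": [0,0,0],"fingers": 0.2}]}}

```text
time_s: 17.0
eef_pos: [570.0, 115.8, 126.8]
tcp_rot: [2.4, 2.025, 0.002]
force: [3.7, -1.4, -9.9]
gripper_width: 26.0
grip_force: 12.0
```

>>> {"name": "move_arm", "arguments": {"commands": [{"xyz": [-0.01,0,-0.0015],"dr": [0,0,0],"fingers": 0.2},{"xyz": [-0.02,0,-0.002],"dr": [0,0,0],"fingers": 0.2},{"xyz": [-0.03,0,-0.002],"dr": [0,0,0],"fingers": 0.2},{"xyz": [-0.04,0,-0.001],"dr": [0,0,0],"fingers": 0.2},{"xyz": [-0.049,0,0],"dr": [0,0,0],"fingers": 0.2}]}}

```text
time_s: 17.5
eef_pos: [562.1, 66.9, 127.2]
tcp_rot: [2.401, 2.025, 0.001]
force: [0.3, 2.3, 1.8]
gripper_width: 26.0
grip_force: 12.0
```

>>> {"name": "move_arm", "arguments": {"commands": [{"xyz": [-0.001,0,0],"dr": [0,0,0],"fingers": 0.2},{"xyz": [-0.001,0,0],"dr": [0,0,0],"fingers": 0.2}]}}

```text
time_s: 17.7
eef_pos: [562.1, 65.5, 126.9]
tcp_rot: [2.401, 2.024, -0.001]
force: [-1.0, -1.5, 5.8]
gripper_width: 25.8
grip_force: 12.0
```

>>> {"name": "move_arm", "arguments": {"commands": [{"xyz": [-0.002,0,0],"dr": [0,0,0],"fingers": 0.2},{"xyz": [-0.002,0,0],"dr": [0,0,0],"fingers": 0.8},{"xyz": [-0.001,0,0],"dr": [0,0,0],"fingers": 0.8},{"xyz": [-0.001,0,0],"dr": [0,0,0],"fingers": 0.8},{"xyz": [-0.001,0,-0.04],"dr": [0,0,0],"fingers": 0.8}]}}

```text
time_s: 18.2
eef_pos: [558.3, 64.3, 162.4]
tcp_rot: [-2.397, -2.023, 0.013]
force: [0.6, -0.2, 0.4]
gripper_width: 54.1
grip_force: 0.0
```

>>> {"name": "move_arm", "arguments": {"commands": [{"xyz": [0,0,-0.045],"dr": [0,0,0],"fingers": 0.8},{"xyz": [0,0,-0.07],"dr": [0,0,0],"fingers": 0.8},{"xyz": [-0.04,0,-0.07],"dr": [0,0,0],"fingers": 0.8},{"xyz": [-0.08,0,-0.075],"dr": [0,0,0],"fingers": 0.8},{"xyz": [-0.09,0,-0.08],"dr": [0,0,0],"fingers": 0.8}]}}

```text
time_s: 18.7
eef_pos: [545.7, -28.4, 246.3]
tcp_rot: [2.406, 2.018, -0.005]
force: [0.4, -0.1, 0.0]
gripper_width: 70.2
grip_force: 0.0
```

```bash
python3 - <<'E'
from h import *
env.get_obs();c=calibration('wrist');p,d=snapshot('wrist');cv2.imwrite('pics/w3.png',p);np.savez('w3.npz',p=p,d=d,**{k:c[k] for k in c})
gate('w3.npz')
E
```

```text
plate z 92.4 ((600.9599609375, 82.73811340332031), (99.5696792602539, 192.20753479003906), 80.15181732177734)
knob px [252.  86.] ztop 162.9 top [562.2  64.3 160.5] ext [548.  47.  91.] [575.  81. 164.] ray@145 [562.  65. 145.]
```

View pics/w3.png

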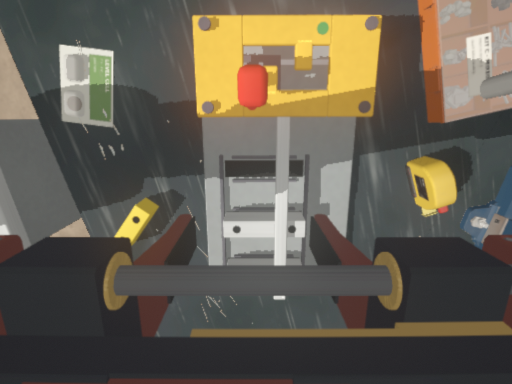

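The lever is back in its starting hold position: knob at (252,86), or (562,65) mm against (562.7,66) at the start. The bar again crosses the full blocks, and the block was measured lying flat in the tray.

```bash
python3 -c "
from h import *
print(env.hand_in())"
```

```text
the job is handed in; nothing more can be done
None
```

The short block is in the red scrap tray, the lever is back in the hold slot with the bar over the two full-length blocks, and the job was handed in at about 19 s on the robot's clock.

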